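Find the unlocked cash box and hold its lid half open

TASK

One of the two identical cash boxes on the desk is locked, the other is not: find out which by trying the lids gently at their handles, without lifting or dragging either box. Raise the lid that opens to 45 degrees by its handle and keep it there while I reach in for change from the other side: it falls shut when let go, so finish with the gripper still holding the handle, the lid still at 45 degrees. Do not let the lid fall over backwards, and leave the other things on the desk where they are.

Things in the scene. Friction and masses are not known exactly. Their poses are not given: they have to be found in the camera images.
- cash_box_a: One of two outwardly identical grey steel cash boxes, 118 deep x 155 wide x 78 mm high (110 with the handle), loose on the desk, 2 kg: lifts only at about 20 N. Origin: centre of the underside; own x points to its hinge side, y along its width, z up. The hinge side faces the robot, give or take 0.3 rad. Which box is locked cannot be seen and does not follow from its name or place.
- cash_box_a_lid (a joint): That box's lid angle in rad: 0 shut, grows as the edge far from the robot rises; 0.785 is 45 degrees. Unlocked, it weighs 0.2 to 0.3 kg, turns freely (up to 1.75) and falls shut when let go below about 1.3; raising it by the handle takes 2 to 3 N (a tight grip that must turn on the handle adds 1 to 4 N). Locked, it stops dead after 0.02 rad (1 mm) of play.
- hinge_a (a point): Middle of that box's hinge line: 59 mm from the box's centre along its own x, 58 mm above its underside. The lid turns about this line, which runs along the box's y.
- handle_a: Black round grip, 12 mm thick, 64 mm long, on the rigid wire handle in the middle of that lid; origin in its middle, y along the grip (parallel to the hinge line), z square to the lid (up when shut). Shut, it lies above the box's centre, 104 mm over the desk, with 20 mm of air between grip and lid. It is fixed to the lid and moves with it, 75 mm from the hinge line.
- cash_box_b: One of two outwardly identical grey steel cash boxes, 118 deep x 155 wide x 78 mm high (110 with the handle), loose on the desk, 2 kg: lifts only at about 20 N. Origin: centre of the underside; own x points to its hinge side, y along its width, z up. The hinge side faces the robot, give or take 0.3 rad. Which box is locked cannot be seen and does not follow from its name or place.
- cash_box_b_lid (a joint): That box's lid angle in rad: 0 shut, grows as the edge far from the robot rises; 0.785 is 45 degrees. Unlocked, it weighs 0.2 to 0.3 kg, turns freely (up to 1.75) and falls shut when let go below about 1.3; raising it by the handle takes 2 to 3 N (a tight grip that must turn on the handle adds 1 to 4 N). Locked, it stops dead after 0.02 rad (1 mm) of play.
- hinge_b (a point): Middle of that box's hinge line: 59 mm from the box's centre along its own x, 58 mm above its underside. The lid turns about this line, which runs along the box's y.
- handle_b: Black round grip, 12 mm thick, 64 mm long, on the rigid wire handle in the middle of that lid; origin in its middle, y along the grip (parallel to the hinge line), z square to the lid (up when shut). Shut, it lies above the box's centre, 104 mm over the desk, with 20 mm of air between grip and lid. It is fixed to the lid and moves with it, 75 mm from the hinge line.
- tote_lid: Tall green plastic tote lid, fixed, standing on edge beside the desk's right edge (about 380 x 560 mm, plastic, 8 mm thick); its top edge is 0.25 m above the desk; it spans x 0.48 to 0.77 and y -0.15 to -0.56. Not to be touched: go round or well over it.
- calculator: Black desk calculator, 165 x 105 x 21 mm, at the desk's front left; origin under its centre. Leave alone.
- clip_tin: Open round tin of paper clips, 68 mm across, 25 mm high, at the front; origin under its centre. Leave alone.
- stapler_a: Black stapler, 132 x 34 x 51 mm, at the front right; origin under its centre. Leave alone.
- rubber_stamp: Wooden hand stamp standing upright, 25 x 50 x 72 mm, at the right edge; origin under its centre. Leave alone.
- glue_stick: Glue stick standing upright, 28 mm across, 88 mm high, behind the boxes at the left; origin under its centre. Leave alone.
- tape_roll: Roll of brown packing tape lying flat, 100 mm across, 48 mm high, behind the boxes at the right; origin under its centre. Leave alone.

How it is judged:
By the outcome, as a careful person would: the job done as asked, in the order asked, and still so for the second after the job is handed in, while the arm keeps its last pose, push and grip.
It also fails if it takes over 64 s, if anything falls off the work surface, if the arm or the gripper's body presses on something with over 40 N, if the wrist force passes 120 N, or if a joint passes its speed limit or range.

ROBOT

A 7-joint arm with a two-finger parallel gripper is mounted at the origin on a cart in front of the work surface, level with it; the furniture and walls round the work are solid. World frame = base frame: x ahead of the robot, y to its left, z up, the work surface at z = 0. Lengths are in mm, angles in rad, forces in N, time in s.
With the tool pointing down it reaches from about 425 to 875 mm from the base axis. Payload 8.4 kg.
Tool frame: the origin (TCP) lies at the very end of the fingers, on their centre line; the grasp point (between the pads) lies 19 mm behind it; z points along the fingers, y is the line along which they close (so a half turn about z gives the same grasp; the last joint's range is limited). The gripper opens to 85 mm and grips with 20 to 120 N. Pads are 22 mm wide; open, the fingers measure 114 mm over their backs; the gripper's body (76 mm by 85 mm) begins 54 mm behind the grasp point. The pads swing forward as they close: fully open they stand 13 mm farther back than shut.
Start: joints at [1.251, 0.333, 0.04, 1.465, -0.013, 1.343, -0.059], TCP at [142.336, -634.196, 231.308] pointing down, gripper open.
Joint ranges: [-2.58, 2.58], [-0.38, 2.09], [-1.3, 1.39], [0.25, 2.4], [-1.5, 4.64], [0.08, 2.09], [-2.65, 2.65]. Speed limits (rad/s): [2.22, 2.22, 2.79, 2.79, 3.14, 3.14, 3.14].

INTERFACE

Orientations are given as a rotation vector (axis times angle).
In Python, from bench import readout, capture, finish_job, nets gives the robot as it stands.
- The arm moves only by the tool arm_command, never from a script. Its argument "commands" is a list of rows, each an object with "dp": the shift along the tool's x, y, z as a fraction of full scale, a list of three; "delta_rot": the turn, a rotation vector about the tool's x, y, z as a fraction of full scale, a list of three. A call has 1 to 8 rows; each row is the pose to reach, as a shift and turn from the pose commanded when the call began, along the tool's axes at that moment; what a row does not reach only later rows make up. Full scale, the value 1, is 40 cm for a shift and 2 rad for a turn. A row lasts 1/12 s, in which the tool goes at most 41.7 mm and 7.16 degrees, less where a joint would pass 70% of its speed; a pose out of reach is approached as far as the arm can. A call with a number of a shift or a turn outside -1 to 1 is refused whole. A call with a gripper value outside its range is refused whole. "claw" is the opening, from 0 (shut) to 1 (fully open), set as the call begins (left out, the last holds). The fingers move at their own pace and stop on an object; "newtons" is the grip in N (left out, the last holds). Time passes only in rows, so rows that repeat a pose let the fingers close. It gives the time, the measured TCP pose, the force, the opening and the grip force at its end, in the units of the state.
- readout.get_state(): the state, without advancing time (a new reading comes with each control period).
- capture(name): name is "scene" or "top" or "wrist"; returns a dict with "image" (400x640x3 uint8, red, green, blue), "z_map" (400x640 float32, mm along the optical axis (not along the pixel's ray), 0 where there is no reading), "intrinsics" (3x3 intrinsics, pixels), "dist" ([k1, k2, p1, p2, k3] as OpenCV has them; the pictures are not rectified), "extrinsics" (4x4, takes a point from camera to world coordinates). Camera axes: x right, y down, z forward; pixel columns grow to the right and rows downward; lengths in mm; the calibration is good to about 2 mm. A picture is of the moment at which its call begins.
- finish_job(): hands the job in; it is judged then, once.
Trained networks look in a picture, given as the dict that the camera call returned (one of the last four; its "shot" number tells which), for a name from the list of things; names that differ only in an ending like _2 or _b are one class to them, and where a whole thing is asked for, a point or a joint stands for the part that bears it (a point fixed in the world has none). Each returns a list of dicts, best first, with "conf" (0 to 1); they miss things now and then, are a little off and sometimes report something else, mostly with a low value. They report only what shows in the picture. A call takes as long as a camera call.
- nets.spot_in(picture, thing): "box" ([left, top, right, bottom] in pixels, round what is visible of it).
The state is a dict: "clock": time; "joint_pos": joint angles; "joint_velocities": joint speeds; "joint_torque": joint torques, N m; "ee_pos": TCP position; "orientation": TCP orientation; "ft_force": force on the tool from outside, world axes, zero at the start; "moment": the same for the moment, N m; "width": finger opening in mm; "finger_force": force on a finger pad.
Only numpy, scipy, OpenCV 4.12 (cv2) and the standard library are available. Lean on these libraries where they do the work, as an engineer would, in place of code of your own. Each camera call takes 0.05 s, during which the arm holds its last target. There are 200 camera calls.

## Working session

There is one attempt and no reset: what is moved stays moved. The work goes in short steps, Python scripts to look and compute and a tool call to move; the robot and the scene stay as the last step left them, time stands still between calls to the robot, and variables do not carry over. Pictures are saved under pics/ and viewed, at most 10 in all, crops included, and the job is handed in when it is done.

Besides the shell and the picture viewer there is one more tool, called after "Call:" as name([rows], argument=value, ...), one row to a line, values as JSON. arm_command: Moves the arm, as the interface text tells. Its arguments: {"type":"object","properties":{"commands":{"type":"array","items":{"type":"object","properties":{"dp":{"type":"array","items":{"type":"number","minimum":-1,"maximum":1}},"delta_rot":{"type":"array","items":{"type":"number","minimum":-1,"maximum":1}}}}},"claw":{"type":"number"},"newtons":{"type":"number"}},"required":["commands"]}

```bash
mkdir -p pics; ls; cat > h.py <<'E'
import numpy as np, cv2
from scipy.spatial.transform import Rotation as R
from bench import readout, capture, finish_job, nets
def save(p,n): cv2.imwrite('pics/'+n,cv2.cvtColor(p['image'],cv2.COLOR_RGB2BGR))
def world(p,uv,z=None):
    uv=np.array(uv,float).reshape(-1,1,2)
    n=cv2.undistortPoints(uv,p['intrinsics'],np.array(p['dist'])).reshape(-1,2)
    if z is None: z=np.array([p['z_map'][int(round(v)),int(round(u))] for u,v in uv[:,0]])
    c=np.c_[n,np.ones(len(n))]*np.reshape(z,(-1,1))
    E=np.array(p['extrinsics']); return c@E[:3,:3].T+E[:3,3]
def cloud(p):
    h,w=p['z_map'].shape; u,v=np.meshgrid(np.arange(w),np.arange(h))
    return world(p,np.c_[u.ravel(),v.ravel()],p['z_map'].ravel()).reshape(h,w,3)
E
python3 - <<'E'
from h import *
np.set_printoptions(precision=1,suppress=True)
s=readout.get_state(); print(s)
for c in ['top','scene']:
    p=capture(c); save(p,c+'1.png'); print(c,np.array(p['extrinsics']))
    np.savez(c+'1.npz',**{k:np.array(v) for k,v in p.items()})
    for t in ['cash_box_a','handle_a','tote_lid','glue_stick','tape_roll']:
        for d in nets.spot_in(p,t): print(t,np.array(d['box']),round(d['conf'],2))
E
```

```text
pics
{'clock': 0.0, 'joint_pos': array([ 1.3,  0.3,  0. ,  1.5, -0. ,  1.3, -0.1]), 'joint_velocities': array([-0., -0., -0., -0., -0., -0.,  0.]), 'joint_torque': array([ -0. , -65.9,   1.4, -40.6,   0. ,   0. ,  -0. ]), 'ee_pos': array([ 142.3, -633.8,  230.4]), 'orientation': array([-3.1, -0.3,  0. ]), 'ft_force': array([-1.1, -0.4, -0.4]), 'moment': array([-0.1, -0. , -0. ]), 'finger_force': 0.0, 'width': 85.58794563291295}
top [[  -0.    -1.     0.1  406.8]
 [  -1.    -0.    -0.   -49. ]
 [   0.    -0.1   -1.  1075.1]
 [   0.     0.     0.     1. ]]
cash_box_a [266.  156.9 343.4 222.5] 0.84
cash_box_a [181.9 137.8 265.8 207.7] 0.73
cash_box_a [280.7 181.9 326.  194.3] 0.63
handle_a [279.8 179.6 327.5 195.6] 0.81
handle_a [201.1 160.4 245.2 179.1] 0.63
tote_lid [161.6 241.2 236.8 291.8] 0.59
glue_stick [179.3  93.2 199.8 112.4] 0.54
tape_roll [306.4  75.4 354.  123.3] 0.93
scene [[    0.7    -0.3     0.7  -481.4]
 [   -0.7    -0.3     0.6 -1007.7]
 [    0.     -0.9    -0.4   556.7]
 [    0.      0.      0.      1. ]]
cash_box_a [247.3 130.6 297.8 175.5] 0.9
cash_box_a [272.6 146.1 341.  195.5] 0.85
cash_box_a [290.8 125.  298.3 141.7] 0.45
handle_a [295.  144.5 325.9 162. ] 0.66
handle_a [266.3 127.9 280.6 140.7] 0.39
tote_lid [232.6 175.7 258.  196.9] 0.68
glue_stick [290.5 122.9 298.7 141.8] 0.59
glue_stick [181.6 158.5 240.1 187.8] 0.24
tape_roll [290.4 123.5 296.2 140.5] 0.58
```

View pics/top1.png

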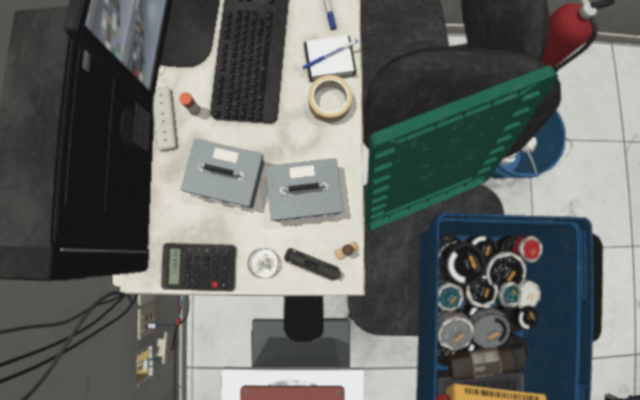

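```bash
python3 - <<'E'
from h import *
np.set_printoptions(precision=1,suppress=True)
p=dict(np.load('top1.npz')); C=cloud(p); im=p['image']
for nm,(l,t,r,b) in {'R':(266,157,344,223),'L':(182,138,266,208)}.items():
    S=C[t-5:b+5,l-5:r+5].reshape(-1,3)
    for lo,hi in((65,90),(93,120)):
        q=S[(S[:,2]>lo)&(S[:,2]<hi)]
        rc=cv2.minAreaRect(q[:,:2].astype(np.float32)); print(nm,lo,len(q),np.median(q[:,2]),rc, q[:,:2].mean(0))
# tall points
tall=C[(C[...,2]>130)]; print(len(tall)); print(tall.min(0),tall.max(0)) if len(tall) else 0
q=dict(np.load('scene1.npz')); 
for a,cx in ((p,[(303.6,187.6),(223,169.7)]),(q,[(310.5,153),(273.5,134.3)])):
    print(world(a,cx), [a['z_map'][int(v),int(u)] for u,v in cx])
E
```

```text
R 65 3802 77.17718855094364 ((557.4143676757812, -22.515304565429688), (146.30580139160156, 162.16180419921875), 6.823503494262695) [542.9 -27.1]
R 93 198 107.52001870546093 ((544.01806640625, -27.611515045166016), (11.893269538879395, 86.10039520263672), 6.2843170166015625) [543.6 -27.5]
L 65 3860 77.0861274980046 ((575.4736328125, 128.4821014404297), (203.20565795898438, 119.56087493896484), 76.44685363769531) [578.1 144.6]
L 93 201 107.51622560389649 ((581.2009887695312, 150.53469848632812), (88.01683044433594, 12.2721586227417), 76.70282745361328) [580.2 149.2]
60165
[ 104.5 -607.9  130. ] [ 929.3  453.2 1075.1]
[[541.5 -28.  106.4]
 [578.8 139.9 108.3]] [np.float32(975.2517), np.float32(978.119)]
[[581.9 -11.6  79.1]
 [575.5 142.1 106.7]] [np.float32(1527.96), np.float32(1611.8394)]
```

The top view shows the two grey boxes at about (223,172) (left) and (305,190) (right). Their black handles are at (223,170) and (304,188). The green tote lid stands to the right of the desk, from (370,225) to (555,70). I'll raise the arm, swing over and look at the boxes with the wrist camera.

```bash
cat >> h.py <<'E'
def orient(yaw,tilt=0):
    # tool y along azimuth yaw (away from robot), z down, tilted forward by tilt about the handle
    y=np.array([np.cos(yaw),np.sin(yaw),0]); z=np.array([0,0,-1.]); x=np.cross(y,z)
    return R.from_matrix(np.c_[x,y,z])*R.from_rotvec([-tilt,0,0])
def plan(pos,rot):
    s=readout.get_state(); r=R.from_rotvec(s['orientation'])
    dp=r.inv().apply(np.array(pos)-s['ee_pos'])/400; dr=(r.inv()*rot).as_rotvec()/2
    print('dp',np.round(dp,4),'dr',np.round(dr,4)); return dp,dr
def st():
    s=readout.get_state(); r=R.from_rotvec(s['orientation']).as_matrix()
    print('t',round(s['clock'],2),'p',np.round(s['ee_pos'],1),'z',np.round(r[:,2],3),'y',np.round(r[:,1],3),'F',np.round(s['ft_force'],1),'M',np.round(s['moment'],2),'w',round(s['width'],1),round(s['finger_force'],1),'j',np.round(s['joint_pos'],2))
E
python3 - <<'E'
from h import *
np.set_printoptions(precision=3,suppress=True)
p=dict(np.load('top1.npz')); C=cloud(p)
for nm,(l,t,r,b) in {'R':(266,157,344,223),'L':(182,138,266,208)}.items():
    S=C[t:b,l:r].reshape(-1,3); q=S[(S[:,2]>93)&(S[:,2]<120)][:,:2]
    u,s,v=np.linalg.svd(q-q.mean(0)); d=v[0]*np.sign(v[0][1]); print(nm,q.mean(0),d,'yaw of away dir',np.arctan2(-d[0],d[1]), 'mid',((q@d).max()+(q@d).min())/2-q.mean(0)@d)
st()
plan([142,-634,400],R.from_rotvec(readout.get_state()['orientation']))
plan([500,-40,400],orient(0))
E
```

```text
R [543.573 -27.477] [-0.116  0.993] yaw of away dir 0.11605844457115774 mid -0.1821778805955745
L [580.215 149.15 ] [0.236 0.972] yaw of away dir -0.23815873752344147 mid 1.5826972851428422
t 0.6 p [ 142.3 -634.2  231.3] z [-0.  0. -1.] y [ 0.219 -0.976 -0.   ] F [ 0.4 -0.   1.3] M [0.02 0.03 0.02] w 85.5 0.0 j [ 1.25  0.33  0.04  1.47 -0.01  1.34 -0.06]
dp [-0.001 -0.001 -0.422] dr [0. 0. 0.]
dp [ 1.198 -1.254 -0.422] dr [-0.    -0.    -0.675]
```

Call:
arm_command([
  {"dp":[0,0,-0.1]},
  {"dp":[0,0,-0.2]},
  {"dp":[0,0,-0.3]},
  {"dp":[0,0,-0.42]},
  {"dp":[0.15,-0.08,-0.42],"delta_rot":[0,0,-0.06]},
  {"dp":[0.25,-0.15,-0.42],"delta_rot":[0,0,-0.12]},
  {"dp":[0.35,-0.21,-0.42],"delta_rot":[0,0,-0.18]},
  {"dp":[0.45,-0.28,-0.42],"delta_rot":[0,0,-0.24]},
])

```text
invalid input at $.commands[0]: expected keys dp, delta_rot
```

```bash
python3 -c "
from h import *
st(); plan([470,-20,400],orient(0))"
```

```text
t 0.6 p [ 142.3 -634.2  231.3] z [-0.  0. -1.] y [ 0.219 -0.976 -0.   ] F [ 0.4 -0.   1.3] M [0.02 0.03 0.02] w 85.5 0.0 j [ 1.25  0.33  0.04  1.47 -0.01  1.34 -0.06]
dp [ 1.1355 -1.3189 -0.4217] dr [-0.    -0.    -0.675]
```

Call:
arm_command([
  {"dp":[0,0,-0.1],"delta_rot":[0,0,0]},
  {"dp":[0,0,-0.2],"delta_rot":[0,0,0]},
  {"dp":[0,0,-0.3],"delta_rot":[0,0,0]},
  {"dp":[0.05,-0.02,-0.4],"delta_rot":[0,0,-0.03]},
  {"dp":[0.15,-0.08,-0.42],"delta_rot":[0,0,-0.06]},
  {"dp":[0.25,-0.15,-0.42],"delta_rot":[0,0,-0.12]},
  {"dp":[0.35,-0.21,-0.42],"delta_rot":[0,0,-0.18]},
  {"dp":[0.45,-0.28,-0.42],"delta_rot":[0,0,-0.24]},
])

```text
clock: 1.27
ee_pos: [276.1, -503.8, 399.7]
orientation: [2.947, 1.086, 0.0]
ft_force: [1.0, -0.5, -0.5]
width: 85.4
finger_force: 0.0
```

```bash
python3 -c "
from h import *
st(); plan([470,-20,400],orient(0))"
```

```text
t 1.27 p [ 276.1 -503.8  399.7] z [ 0.    -0.001 -1.   ] y [ 0.649 -0.761  0.001] F [ 1.  -0.5 -0.5] M [-0.03 -0.07  0.01] w 85.4 0.0 j [ 1.08  0.15 -0.11  1.35  0.02  1.64  0.11]
dp [ 1.154  -0.6054 -0.0016] dr [ 4.000e-04  4.000e-04 -4.322e-01]
```

Call:
arm_command([
  {"dp":[0.1,-0.03,0],"delta_rot":[0,0,-0.04]},
  {"dp":[0.2,-0.07,0],"delta_rot":[0,0,-0.08]},
  {"dp":[0.3,-0.11,0],"delta_rot":[0,0,-0.12]},
  {"dp":[0.4,-0.15,0],"delta_rot":[0,0,-0.16]},
  {"dp":[0.5,-0.18,0],"delta_rot":[0,0,-0.2]},
  {"dp":[0.6,-0.22,0],"delta_rot":[0,0,-0.24]},
  {"dp":[0.69,-0.25,0],"delta_rot":[0,0,-0.28]},
  {"dp":[0.77,-0.3,0],"delta_rot":[0,0,-0.31]},
])

```text
clock: 1.93
ee_pos: [434.1, -212.8, 399.2]
orientation: [2.476, 1.933, 0.001]
ft_force: [0.6, -0.8, 0.8]
width: 85.3
finger_force: 0.0
```

```bash
python3 -c "
from h import *
st(); plan([500,40,340],orient(0))"
```

```text
t 1.93 p [ 434.1 -212.8  399.2] z [ 0.001 -0.    -1.   ] y [ 0.97  -0.243  0.001] F [ 0.6 -0.8  0.8] M [ 0.03 -0.05  0.01] w 85.3 0.0 j [ 0.79 -0.03 -0.41  1.54 -0.01  1.63  0.13]
dp [0.6531 0.0063 0.1481] dr [ 0.0003 -0.     -0.1226]
```

Call:
arm_command([
  {"dp":[0.09,0,0],"delta_rot":[0,0,-0.02]},
  {"dp":[0.18,0,0],"delta_rot":[0,0,-0.04]},
  {"dp":[0.27,0,0.02],"delta_rot":[0,0,-0.06]},
  {"dp":[0.36,0,0.05],"delta_rot":[0,0,-0.08]},
  {"dp":[0.45,0,0.08],"delta_rot":[0,0,-0.1]},
  {"dp":[0.54,0,0.11],"delta_rot":[0,0,-0.12]},
  {"dp":[0.6,0,0.14],"delta_rot":[0,0,-0.12]},
  {"dp":[0.65,0,0.15],"delta_rot":[0,0,-0.12]},
])

```text
clock: 2.6
ee_pos: [496.7, 39.7, 337.9]
orientation: [-2.229, -2.213, 0.001]
ft_force: [-0.5, -0.2, -0.9]
width: 85.5
finger_force: 0.0
```

```bash
python3 - <<'E'
from h import *
np.set_printoptions(precision=3,suppress=True)
st(); p=capture('wrist'); save(p,'w1.png')
E=np.array(p['extrinsics']); print(E)
C=cloud(p)
for d in nets.spot_in(p,'handle_a')+[dict(x,box_=1) for x in nets.spot_in(p,'cash_box_a')]:
    l,t,r,b=[int(v) for v in d['box']]; print('box' if 'box_' in d else 'handle',d['box'],d['conf'])
    if 'box_' in d or d['conf']<.3: continue
    S=C[max(t-3,0):b+3,max(l-3,0):r+3].reshape(-1,3); q=S[(S[:,2]>93)&(S[:,2]<120)]
    if len(q)<20: continue
    z=q[:,2]; q=q[:,:2]
    u,s,v=np.linalg.svd(q-q.mean(0),full_matrices=False); d=v[0]*np.sign(v[0][1]); print(len(q),q.mean(0),np.median(z),'yaw',np.arctan2(-d[0],d[1]),'mid',((q@d).max()+(q@d).min())/2-q.mean(0)@d, np.ptp(q@d))
E
```

```text
t 2.6 p [496.7  39.7 337.9] z [-0.001  0.    -1.   ] y [ 1.    -0.007 -0.001] F [-0.5 -0.2 -0.9] M [-0.   -0.01 -0.03] w 85.5 0.0 j [ 0.52  0.02 -0.7   1.62  0.01  1.51 -0.18]
[[  1.     -0.007  -0.003 499.141]
 [ -0.007  -0.962  -0.271 108.475]
 [ -0.001   0.271  -0.962 480.187]
 [  0.      0.      0.      1.   ]]
handle [343.4, 179.3, 362.8, 250.8] 0.84
465 [547.016 -23.228] 108.16500913253577 yaw 0.11319878358497792 mid -2.394548922091815 86.89029970555463
handle [365.0, 40.5, 402.9, 123.7] 0.76
658 [584.097 150.756] 108.24821624779494 yaw -0.22778099978016061 mid -0.0860240546214186 87.98956518987117
handle [442.5, 202.2, 515.1, 267.9] 0.35
box [442.0, 204.2, 516.5, 268.9] 0.69
box [328.0, 6.8, 445.6, 153.1] 0.56
box [302.9, 148.7, 393.5, 262.6] 0.55
```

View pics/w1.png

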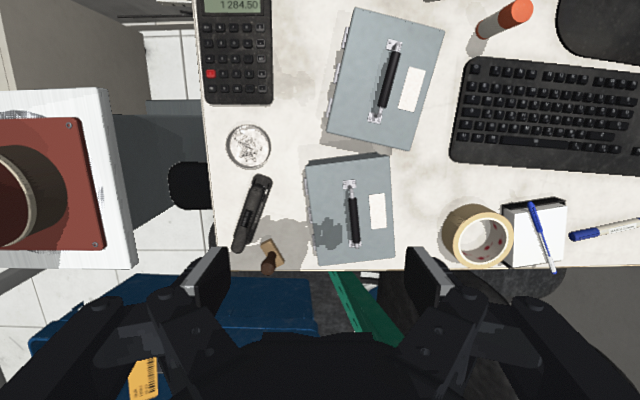

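The wrist view shows the left box's handle at about (388,82) and the right one's at (352,213). They differ from the top view by about 4 mm. I'll hover over the right box for a closer look.

```bash
python3 -c "
from h import *
plan([545,-25,190],orient(0.115))"
```

```text
dp [-0.1581  0.1211  0.3726] dr [-0.0002 -0.0002 -0.0609]
```

Call:
arm_command([
  {"dp":[-0.04,0.03,0.06],"delta_rot":[0,0,-0.02]},
  {"dp":[-0.08,0.06,0.13],"delta_rot":[0,0,-0.04]},
  {"dp":[-0.12,0.09,0.2],"delta_rot":[0,0,-0.06]},
  {"dp":[-0.158,0.12,0.27],"delta_rot":[0,0,-0.061]},
  {"dp":[-0.158,0.121,0.33],"delta_rot":[0,0,-0.061]},
  {"dp":[-0.158,0.121,0.372],"delta_rot":[0,0,-0.061]},
  {"dp":[-0.158,0.121,0.372],"delta_rot":[0,0,-0.061]},
])

```text
clock: 3.33
ee_pos: [543.0, -28.8, 187.0]
orientation: [-2.094, -2.336, 0.005]
ft_force: [-0.6, 0.9, -1.0]
width: 85.8
finger_force: 0.0
```

```bash
cat >> h.py <<'E'
def look(name):
    p=capture('wrist'); save(p,name); C=cloud(p); out=None
    for d in nets.spot_in(p,'handle_a'):
        l,t,r,b=[int(v) for v in d['box']]; print('handle',np.round(d['box'],0),round(d['conf'],2))
        if d['conf']<.3: continue
        S=C[max(t-3,0):b+3,max(l-3,0):r+3].reshape(-1,3); q=S[(S[:,2]>93)&(S[:,2]<118)]
        if len(q)<20: continue
        z=q[:,2]; q=q[:,:2]; v=np.linalg.svd(q-q.mean(0),full_matrices=False)[2]
        e=v[0]*np.sign(v[0][1]); n=np.array([e[1],-e[0]]); m=q.mean(0)
        a=(np.percentile((q-m)@e,1)+np.percentile((q-m)@e,99))/2; b2=(np.percentile((q-m)@n,3)+np.percentile((q-m)@n,97))/2
        print(len(q),'ctr',np.round(m+a*e+b2*n,1),'z95',np.percentile(z,95).round(1),'yaw',np.arctan2(-e[0],e[1]).round(3),'len',np.ptp(q@e).round(1),'thick',np.ptp(np.percentile(q@n,[3,97])).round(1))
E
python3 -c "
from h import *
st(); look('w2.png')"
```

```text
t 3.33 p [543.  -28.8 187. ] z [-0.006  0.    -1.   ] y [ 0.994  0.109 -0.005] F [-0.6  0.9 -1. ] M [-0.06  0.04 -0.01] w 85.8 0.0 j [ 0.55  0.21 -0.65  1.75  0.13  1.23 -0.03]
handle [360.   1. 400.  45.] 0.93
261 ctr [576.3 115.1] z95 108.1 yaw -0.396 len 16.9 thick 8.2
handle [312. 138. 333. 253.] 0.89
1335 ctr [547.6 -24.8] z95 110.0 yaw 0.115 len 87.8 thick 10.6
handle [451. 203. 562. 301.] 0.31
```

View pics/w2.png

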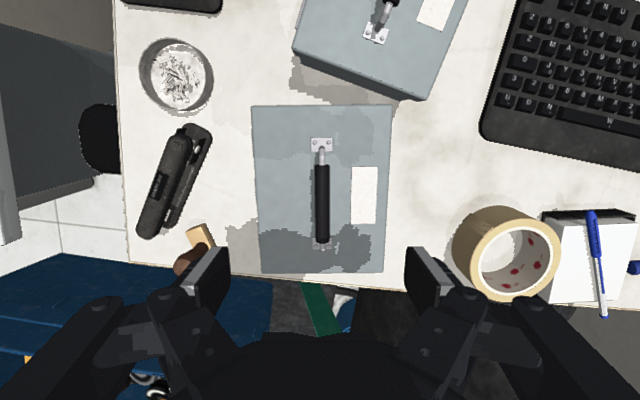

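The wrist view shows the right box's handle at about (322,200), between the two finger pads, whose inner edges are at about x=228 and x=405. I'll use the pads themselves to check the camera's hand-eye bias.

```bash
python3 - <<'E'
from h import *
np.set_printoptions(precision=1,suppress=True)
p=capture('wrist'); C=cloud(p); s=readout.get_state(); r=R.from_rotvec(s['orientation'])
T=r.inv().apply((C-s['ee_pos']).reshape(-1,3)).reshape(C.shape)
m=(T[...,2]>-45)&(T[...,2]<10)&(abs(T[...,1])<75)&(abs(T[...,0])<25)
for sg in(-1,1):
    q=T[m&(T[...,1]*sg>0)]; print(sg,len(q),np.percentile(q,[1,10,50,90,99],axis=0))
for row in (255,262,270,280,290): 
    xs=np.where(m[row])[0]
    if len(xs)==0: print(row,'none');continue
    a=xs[xs<320];b=xs[xs>=320]
    if len(a) and len(b): print(row,a.max(),b.min(),T[row,a.max()],T[row,b.min()])
print(np.array(p['intrinsics']),p['dist'], r.inv().apply(np.array(p['extrinsics'])[:3,3]-s['ee_pos']))
print(r.inv().as_matrix()@np.array(p['extrinsics'])[:3,:3])
E
```

```text
-1 1971 [[-11.2 -54.8 -44.6]
 [ -6.9 -52.  -41.9]
 [  6.1 -41.8 -31.5]
 [ 10.5 -41.3 -18. ]
 [ 10.9 -41.1 -13. ]]
1 1939 [[-10.9  43.4 -44.6]
 [ -6.8  43.7 -41.9]
 [  6.1  44.2 -31.1]
 [ 10.4  54.4 -17.7]
 [ 10.9  57.1 -13. ]]
255 229 405 [  4.3 -41.2 -12.7] [  4.1  43.7 -12.2]
262 229 405 [  0.7 -41.5 -12.9] [  0.8  43.7 -13.2]
270 230 404 [ -3.6 -41.3 -13.1] [ -3.7  43.7 -12.9]
280 230 404 [ -8.5 -41.4 -14. ] [ -8.8  44.  -13.6]
290 228 406 [-11.3 -41.4 -18.4] [-11.8  44.1 -17.6]
[[294.3   0.  316.9]
 [  0.  294.3 199.7]
 [  0.    0.    1. ]] [-0.  0.  0.  0.  0.] [  68.2    1.4 -141.3]
[[-0.  -1.  -0.3]
 [ 1.  -0.  -0. ]
 [ 0.  -0.3  1. ]]
```

```bash
python3 -c "
from h import *
plan([546.2,-25,125],orient(0.115))"
```

```text
dp [0.0057 0.002  0.1673] dr [ 0.0007  0.0003 -0.0019]
```

Call:
arm_command([
  {"dp":[0.003,0.001,0.05],"delta_rot":[0,0,-0.002]},
  {"dp":[0.006,0.002,0.1],"delta_rot":[0,0,-0.002]},
  {"dp":[0.006,0.002,0.14],"delta_rot":[0,0,-0.002]},
  {"dp":[0.006,0.002,0.167],"delta_rot":[0,0,-0.002]},
  {"dp":[0.006,0.002,0.167],"delta_rot":[0,0,-0.002]},
  {"dp":[0.006,0.002,0.167],"delta_rot":[0,0,-0.002]},
])

```text
clock: 3.98
ee_pos: [546.0, -24.3, 124.7]
orientation: [2.089, 2.346, 0.001]
ft_force: [-0.9, 0.6, -0.2]
width: 85.1
finger_force: 0.0
```

```bash
cat >> h.py <<'E'
def rel(a,b):
    "handle seen in the tool frame within pixel window a..b columns, with finger mid for bias"
    p=capture('wrist'); C=cloud(p); s=readout.get_state(); r=R.from_rotvec(s['orientation'])
    T=r.inv().apply((C-s['ee_pos']).reshape(-1,3)).reshape(C.shape)
    m=(T[...,2]>-45)&(T[...,2]<10)&(abs(T[...,1])<75)&(abs(T[...,0])<25)
    f=[T[m&(T[...,1]*g>a)][:,1] for g in(-1,1)]; mid=(np.percentile(f[0],97)+np.percentile(f[1],3))/2
    h=(C[...,2]>98)&(C[...,2]<118)&(abs(T[...,1])<a)&(abs(T[...,0])<b); q=T[h]
    y0,y1=np.percentile(q[:,1],[2,98]); sl=np.polyfit(q[:,0],q[:,1],1)[0]
    print('finger mid',mid.round(2),'handle y',((y0+y1)/2).round(2),'thick',(y1-y0).round(1),'offset',((y0+y1)/2-mid).round(2),'x',np.percentile(q[:,0],[1,99]).round(1),'slope',sl.round(3),'z',np.percentile(C[...,2][h],95).round(1))
E
python3 -c "
from h import *
st(); rel(25,60); look('w3.png')"
```

```text
t 3.98 p [546.  -24.3 124.7] z [ 0.001 -0.    -1.   ] y [0.993 0.116 0.001] F [-0.9  0.6 -0.2] M [ 0.04 -0.03  0.01] w 85.1 0.0 j [ 0.53  0.27 -0.64  1.82  0.18  1.11 -0.07]
finger mid 1.42 handle y 1.19 thick 11.3 offset -0.24 x [-41.1  40.3] slope -0.004 z 110.1
handle [369.   1. 405.  29.] 0.97
handle [302. 151. 330. 303.] 0.6
2298 ctr [547.6 -24.2] z95 110.0 yaw 0.116 len 88.3 thick 11.0
handle [ 88. 124. 184. 271.] 0.59
```

View pics/w3.png

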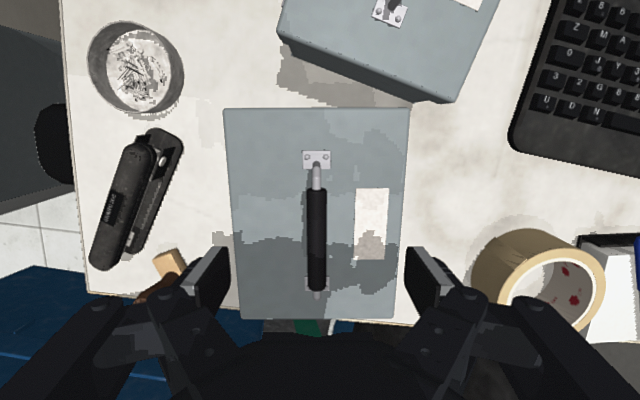

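The handle at (316,240) is centred between the pads to within 0.3 mm. I'll descend and close gently.

Call:
arm_command([
  {"dp":[0,-0.0005,0.04],"delta_rot":[0,0,0]},
  {"dp":[0,-0.0005,0.07],"delta_rot":[0,0,0]},
  {"dp":[0,-0.0005,0.094],"delta_rot":[0,0,0]},
  {"dp":[0,-0.0005,0.094],"delta_rot":[0,0,0]},
  {"dp":[0,-0.0005,0.094],"delta_rot":[0,0,0]},
])

```text
clock: 4.55
ee_pos: [545.0, -24.2, 85.7]
orientation: [-2.088, -2.346, 0.001]
ft_force: [-0.2, -0.7, -0.3]
width: 85.9
finger_force: 0.0
```

```bash
python3 -c "
from h import *
st(); rel(25,60)"
```

```text
t 4.55 p [545.  -24.2  85.7] z [-0.001  0.    -1.   ] y [ 0.993  0.116 -0.001] F [-0.2 -0.7 -0.3] M [ 0.   -0.03 -0.01] w 85.9 0.0 j [ 0.51  0.32 -0.63  1.86  0.22  1.04 -0.09]
finger mid 0.05 handle y 2.19 thick 11.3 offset 2.14 x [-33.   40.1] slope -0.001 z 110.0
```

Call:
arm_command([
  {"dp":[0,0.001,0],"delta_rot":[0,0,0]},
  {"dp":[0,0.001,0],"delta_rot":[0,0,0]},
  {"dp":[0,0.001,0],"delta_rot":[0,0,0]},
  {"dp":[0,0.001,0],"delta_rot":[0,0,0]},
  {"dp":[0,0.001,0],"delta_rot":[0,0,0]},
  {"dp":[0,0.001,0],"delta_rot":[0,0,0]},
  {"dp":[0,0.001,0],"delta_rot":[0,0,0]},
  {"dp":[0,0.001,0],"delta_rot":[0,0,0]},
], claw=0.3, newtons=20)

```text
clock: 5.27
ee_pos: [545.7, -24.2, 86.1]
orientation: [-2.089, -2.346, -0.0]
ft_force: [0.4, -0.9, 0.1]
width: 25.5
finger_force: 0.0
```

```bash
python3 - <<'E'
from h import *
np.set_printoptions(precision=1,suppress=True)
st()
p=capture('wrist'); save(p,'w4.png'); C=cloud(p); s=readout.get_state(); r=R.from_rotvec(s['orientation'])
T=r.inv().apply((C-s['ee_pos']).reshape(-1,3)).reshape(C.shape)
m=(C[...,2]>98)&(abs(T[...,0])<40)&(abs(T[...,1])<40)&(T[...,2]>-60)
for x in (0,5,9,13,20,30):
    k=m&(abs(T[...,0]-x)<1); y=np.sort(T[k][:,1]); g=np.where(np.diff(y)>2)[0]
    print(x,[(a[0].round(1),a[-1].round(1),len(a)) for a in np.split(y,g+1)] if len(y) else None)
E
```

```text
t 5.27 p [545.7 -24.2  86.1] z [-0.  0. -1.] y [1.  0.1 0. ] F [ 0.4 -0.9  0.1] M [ 0. -0. -0.] w 25.5 0.0 j [ 0.5  0.3 -0.6  1.9  0.2  1.  -0.1]
0 [(np.float64(-40.0), np.float64(-28.2), 172), (np.float64(-12.8), np.float64(-10.7), 62), (np.float64(-3.8), np.float64(7.4), 95), (np.float64(14.4), np.float64(16.5), 57), (np.float64(31.8), np.float64(40.0), 129)]
5 [(np.float64(-36.9), np.float64(-27.0), 154), (np.float64(-12.6), np.float64(-11.1), 58), (np.float64(-3.7), np.float64(7.9), 101), (np.float64(14.3), np.float64(16.3), 59), (np.float64(27.7), np.float64(27.7), 1), (np.float64(30.7), np.float64(39.8), 135)]
9 [(np.float64(-35.5), np.float64(-30.9), 106), (np.float64(-17.1), np.float64(-11.1), 63), (np.float64(-3.7), np.float64(7.9), 106), (np.float64(14.3), np.float64(19.1), 62), (np.float64(34.4), np.float64(38.5), 114)]
13 [(np.float64(-39.9), np.float64(-30.8), 230), (np.float64(-24.4), np.float64(-10.9), 240), (np.float64(-3.6), np.float64(7.8), 103), (np.float64(14.5), np.float64(28.2), 256), (np.float64(34.3), np.float64(40.0), 105)]
20 [(np.float64(-4.1), np.float64(7.7), 117)]
30 [(np.float64(-3.0), np.float64(6.6), 85)]
```

View pics/w4.png

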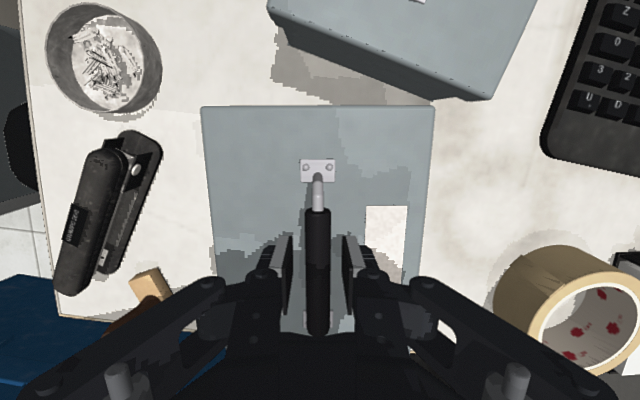

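The pads straddle the handle evenly at about (318,260), with about 7 mm free on each side. I'll close gently.

Call:
arm_command([
  {"dp":[0,0.0004,0],"delta_rot":[0,0,0]},
  {"dp":[0,0.0004,0],"delta_rot":[0,0,0]},
  {"dp":[0,0.0004,0],"delta_rot":[0,0,0]},
  {"dp":[0,0.0004,0],"delta_rot":[0,0,0]},
  {"dp":[0,0.0004,0],"delta_rot":[0,0,0]},
  {"dp":[0,0.0004,0],"delta_rot":[0,0,0]},
], claw=0, newtons=25)

```text
clock: 5.82
ee_pos: [546.1, -24.1, 86.1]
orientation: [2.089, 2.346, 0.001]
ft_force: [2.1, 0.3, -0.8]
width: 11.2
finger_force: 24.4
```

```bash
python3 -c "
from h import *
st()"
```

```text
t 5.82 p [546.1 -24.1  86.1] z [ 0.  0. -1.] y [0.993 0.116 0.   ] F [ 2.1  0.3 -0.8] M [ 0.07 -0.41  0.04] w 11.2 24.4 j [ 0.51  0.32 -0.63  1.86  0.22  1.03 -0.1 ]
```

```bash
cat >> h.py <<'E'
def arc(th0,ths,roll=1.0):
    "rows in tool frame (tool at tilt roll*th0) from lid angle th0 to ths, handle 59/46 from the hinge"
    g=lambda t:np.hypot(59,46)*np.array([np.cos(np.arctan2(46,59)+t),np.sin(np.arctan2(46,59)+t)])
    tz=lambda a:np.array([np.sin(a),-np.cos(a)]); ty=lambda a:np.array([np.cos(a),np.sin(a)])
    tcp=lambda t:g(t)+19*tz(roll*t)
    for t in ths:
        d=tcp(t)-tcp(th0); a0=roll*th0
        print(round(t,3),'dp',np.round([0,d@ty(a0)/400,d@tz(a0)/400],4),'drx',round(-roll*(t-th0)/2,4))
E
python3 -c "
from h import *
arc(0,[.02,.035,.05,.08,.1])"
```

```text
0.02 dp [ 0.     -0.0014 -0.0029] drx -0.01
0.035 dp [ 0.     -0.0025 -0.0051] drx -0.0175
0.05 dp [ 0.     -0.0036 -0.0073] drx -0.025
0.08 dp [ 0.     -0.0059 -0.0116] drx -0.04
0.1 dp [ 0.     -0.0075 -0.0144] drx -0.05
```

Call:
arm_command([
  {"dp":[0,-0.0007,-0.0015],"delta_rot":[-0.005,0,0]},
  {"dp":[0,-0.0014,-0.0029],"delta_rot":[-0.01,0,0]},
  {"dp":[0,-0.0021,-0.0043],"delta_rot":[-0.015,0,0]},
  {"dp":[0,-0.0025,-0.0051],"delta_rot":[-0.0175,0,0]},
  {"dp":[0,-0.0025,-0.0051],"delta_rot":[-0.0175,0,0]},
])

```text
clock: 6.23
ee_pos: [544.9, -24.3, 88.4]
orientation: [2.073, 2.328, 0.042]
ft_force: [3.0, 1.2, -0.1]
width: 10.8
finger_force: 24.5
```

```bash
python3 -c "
from h import *
st()"
```

```text
t 6.23 p [544.9 -24.3  88.4] z [ 0.036  0.004 -0.999] y [0.993 0.116 0.036] F [ 3.   1.2 -0.1] M [ 0.13 -0.5  -0.03] w 10.8 24.5 j [ 0.53  0.29 -0.64  1.89  0.2   0.99 -0.08]
```

Call:
arm_command([
  {"dp":[0,-0.0008,-0.0015],"delta_rot":[-0.005,0,0]},
  {"dp":[0,-0.0016,-0.003],"delta_rot":[-0.01,0,0]},
  {"dp":[0,-0.0024,-0.0044],"delta_rot":[-0.015,0,0]},
  {"dp":[0,-0.0024,-0.0044],"delta_rot":[-0.015,0,0]},
])

```text
clock: 6.57
ee_pos: [543.9, -24.4, 90.1]
orientation: [2.059, 2.312, 0.077]
ft_force: [3.5, 0.8, 0.7]
width: 10.9
finger_force: 24.6
```

```bash
python3 -c "
from h import *
st()"
```

```text
t 6.57 p [543.9 -24.4  90.1] z [ 0.066  0.007 -0.998] y [0.991 0.115 0.067] F [3.5 0.8 0.7] M [ 0.09 -0.66 -0.01] w 10.9 24.6 j [ 0.54  0.26 -0.65  1.92  0.19  0.96 -0.07]
```

```bash
python3 -c "
from h import *
arc(.065,[.085,.105,.125,.145,.165])"
```

```text
0.085 dp [ 0.     -0.0014 -0.0029] drx -0.01
0.105 dp [ 0.     -0.0028 -0.0058] drx -0.02
0.125 dp [ 0.     -0.0043 -0.0087] drx -0.03
0.145 dp [ 0.     -0.0059 -0.0116] drx -0.04
0.165 dp [ 0.     -0.0075 -0.0144] drx -0.05
```

Call:
arm_command([
  {"dp":[0,-0.0014,-0.0029],"delta_rot":[-0.01,0,0]},
  {"dp":[0,-0.0028,-0.0058],"delta_rot":[-0.02,0,0]},
  {"dp":[0,-0.0028,-0.0058],"delta_rot":[-0.02,0,0]},
  {"dp":[0,-0.0028,-0.0058],"delta_rot":[-0.02,0,0]},
])

```text
clock: 6.9
ee_pos: [542.6, -24.6, 92.4]
orientation: [2.041, 2.292, 0.121]
ft_force: [2.9, 0.4, 1.2]
width: 11.0
finger_force: 24.9
```

```bash
python3 - <<'E'
from h import *
st()
a=dict(np.load('scene1.npz')); p=capture('scene'); save(p,'s2.png')
im=p['image'][110:210,230:360]; cv2.imwrite('pics/s2c.png',cv2.cvtColor(cv2.resize(im,None,fx=5,fy=5,interpolation=3),cv2.COLOR_RGB2BGR))
w=capture('wrist'); C=cloud(w); s=readout.get_state()
# fit plane heights of right lid: sample along box frame
u=np.array([np.cos(.115),np.sin(.115)]); e=np.array([-u[1],u[0]]); c0=np.array([547.,-24.6])
a_=(C[...,:2]-c0)@u; b_=(C[...,:2]-c0)@e
for x in range(-55,60,10):
    k=(abs(a_-x)<3)&(b_>30)&(b_<75)&(C[...,2]>40)&(C[...,2]<140)
    print(x,k.sum(),np.median(C[...,2][k]).round(1) if k.any() else None)
E
```

```text
t 6.9 p [542.6 -24.6  92.4] z [ 0.105  0.012 -0.994] y [0.988 0.115 0.106] F [2.9 0.4 1.2] M [ 0.15 -0.57  0.03] w 11.0 24.9 j [ 0.56  0.23 -0.65  1.95  0.17  0.91 -0.05]
-55 1023 78.1
-45 1037 79.2
-35 1036 80.3
-25 1037 81.4
-15 1049 82.5
-5 1309 84.4
5 1025 84.9
15 1046 85.8
25 1046 86.9
35 1060 88.0
45 1045 89.1
55 695 89.9
```

View pics/s2c.png

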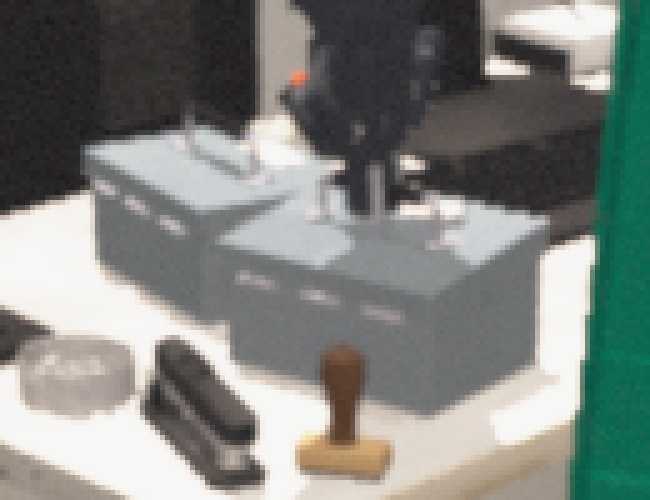

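The lid is rising: its measured slope is about 0.107 rad and the forces are low, so the right box is the unlocked one. I'll continue along the arc, tilting the tool at half the lid's rate to stay inside the joint ranges.

```bash
cat >> h.py <<'E'
def arc2(t0,a0,rows,r0=0.0):
    "rows (theta,tilt,radial extra mm) from lid angle t0, tool tilt a0; pivot 18 mm behind TCP"
    tz=lambda a:np.array([np.sin(a),-np.cos(a)]); ty=lambda a:np.array([np.cos(a),np.sin(a)])
    f=np.arctan2(46,59)
    tcp=lambda t,a,e:(74.8+e)*np.array([np.cos(f+t),np.sin(f+t)])+18*tz(a)
    for t,a,e in rows:
        d=tcp(t,a,e)-tcp(t0,a0,r0); print(round(t,3),'dp',np.round([0,d@ty(a0)/400,d@tz(a0)/400],4),'drx',round((a0-a)/2,4))
E
python3 -c "
from h import *
arc2(.107,.105,[(.107+.025*k,.105+.0125*k,min(1,.25*k)) for k in range(1,9)])"
```

```text
0.132 dp [ 0.     -0.0019 -0.004 ] drx -0.0062
0.157 dp [ 0.     -0.0039 -0.008 ] drx -0.0125
0.182 dp [ 0.    -0.006 -0.012] drx -0.0188
0.207 dp [ 0.     -0.0082 -0.0159] drx -0.025
0.232 dp [ 0.     -0.0109 -0.0193] drx -0.0312
0.257 dp [ 0.     -0.0138 -0.0227] drx -0.0375
0.282 dp [ 0.     -0.0167 -0.0259] drx -0.0438
0.307 dp [ 0.     -0.0197 -0.0291] drx -0.05
```

Call:
arm_command([
  {"dp":[0,-0.0019,-0.004],"delta_rot":[-0.006,0,0]},
  {"dp":[0,-0.0039,-0.008],"delta_rot":[-0.0125,0,0]},
  {"dp":[0,-0.006,-0.012],"delta_rot":[-0.019,0,0]},
  {"dp":[0,-0.0082,-0.0159],"delta_rot":[-0.025,0,0]},
  {"dp":[0,-0.0109,-0.0193],"delta_rot":[-0.031,0,0]},
  {"dp":[0,-0.0138,-0.0227],"delta_rot":[-0.0375,0,0]},
  {"dp":[0,-0.0138,-0.0227],"delta_rot":[-0.0375,0,0]},
  {"dp":[0,-0.0138,-0.0227],"delta_rot":[-0.0375,0,0]},
])

```text
clock: 7.67
ee_pos: [535.5, -25.4, 100.4]
orientation: [2.005, 2.252, 0.202]
ft_force: [0.9, -0.8, -2.7]
width: 11.1
finger_force: 24.4
```

```bash
cat >> h.py <<'E'
def lid():
    w=capture('wrist'); C=cloud(w); u=np.array([np.cos(.115),np.sin(.115)]); e=np.array([-u[1],u[0]]); c0=np.array([547.,-24.6])
    a=(C[...,:2]-c0)@u; b=(C[...,:2]-c0)@e; z=C[...,2]
    k=(b>35)&(b<72)&(a>-57)&(a<55)&(z>60)&(z<200); A,Z=a[k],z[k]
    for _ in range(4):
        m=np.polyfit(A,Z,1); r=abs(Z-np.polyval(m,A))<3; A,Z=A[r],Z[r]
    print('lid angle',np.arctan(m[0]).round(3),'n',len(A),'z at hinge a=-59:',np.polyval(m,-59).round(1),'a range',np.percentile(A,[1,99]).round(1))
    s=readout.get_state(); q=R.from_rotvec(s['orientation']).as_matrix(); g=s['ee_pos']-18*q[:,2]
    print('handle a,b,z',((g[:2]-c0)@u).round(1),((g[:2]-c0)@e).round(1),g[2].round(1),'R from hinge',np.hypot((g[:2]-c0)@u+59,g[2]-58).round(1),'theta from pos',(np.arctan2(g[2]-58,(g[:2]-c0)@u+59)-np.arctan2(46,59)).round(3),'tilt',np.arcsin(q[2,1]).round(3))
E
python3 -c "
from h import *
st(); lid()"
```

```text
t 7.67 p [535.5 -25.4 100.4] z [ 0.177  0.02  -0.984] y [0.977 0.114 0.178] F [ 0.9 -0.8 -2.7] M [-0.04  0.01  0.  ] w 11.1 24.4 j [ 0.6   0.15 -0.67  2.02  0.11  0.83 -0.  ]
lid angle 0.26 n 15713 z at hinge a=-59: 78.3 a range [-55.8  49. ]
handle a,b,z -14.6 0.5 118.0 R from hinge 74.7 theta from pos 0.271 tilt 0.179
```

```bash
python3 -c "
from h import *
arc2(.262,.179,[(.262+.033*k,.179+.016*k,0) for k in range(1,8)])"
```

```text
0.295 dp [ 0.     -0.0035 -0.0045] drx -0.008
0.328 dp [ 0.     -0.0072 -0.0088] drx -0.016
0.361 dp [ 0.    -0.011 -0.013] drx -0.024
0.394 dp [ 0.     -0.015  -0.0171] drx -0.032
0.427 dp [ 0.     -0.0191 -0.021 ] drx -0.04
0.46 dp [ 0.     -0.0233 -0.0248] drx -0.048
0.493 dp [ 0.     -0.0277 -0.0284] drx -0.056
```

Call:
arm_command([
  {"dp":[0,-0.0035,-0.0045],"delta_rot":[-0.008,0,0]},
  {"dp":[0,-0.0072,-0.0088],"delta_rot":[-0.016,0,0]},
  {"dp":[0,-0.011,-0.013],"delta_rot":[-0.024,0,0]},
  {"dp":[0,-0.015,-0.0171],"delta_rot":[-0.032,0,0]},
  {"dp":[0,-0.0191,-0.021],"delta_rot":[-0.04,0,0]},
  {"dp":[0,-0.0233,-0.0248],"delta_rot":[-0.048,0,0]},
  {"dp":[0,-0.0277,-0.0284],"delta_rot":[-0.056,0,0]},
  {"dp":[0,-0.0277,-0.0284],"delta_rot":[-0.056,0,0]},
])

```text
clock: 8.38
ee_pos: [522.9, -26.9, 110.1]
orientation: [1.947, 2.187, 0.323]
ft_force: [2.5, 0.8, -3.5]
width: 11.2
finger_force: 24.4
```

```bash
python3 -c "
from h import *
st(); lid()"
```

```text
t 8.38 p [522.9 -26.9 110.1] z [ 0.288  0.033 -0.957] y [0.951 0.111 0.29 ] F [ 2.5  0.8 -3.5] M [0.01 0.18 0.02] w 11.2 24.4 j [ 0.66  0.03 -0.67  2.13 -0.02  0.7   0.12]
lid angle 0.485 n 15098 z at hinge a=-59: 80.1 a range [-55.9  35.6]
handle a,b,z -29.2 0.5 127.3 R from hinge 75.4 theta from pos 0.503 tilt 0.293
```

```bash
python3 -c "
from h import *
arc2(.494,.293,[(.494+.0415*k,.293+.02*k,0) for k in range(1,8)])"
```

```text
0.535 dp [ 0.     -0.0051 -0.0049] drx -0.01
0.577 dp [ 0.     -0.0104 -0.0096] drx -0.02
0.619 dp [ 0.     -0.0159 -0.0141] drx -0.03
0.66 dp [ 0.     -0.0216 -0.0183] drx -0.04
0.702 dp [ 0.     -0.0274 -0.0222] drx -0.05
0.743 dp [ 0.     -0.0334 -0.0259] drx -0.06
0.784 dp [ 0.     -0.0395 -0.0293] drx -0.07
```

Call:
arm_command([
  {"dp":[0,-0.0051,-0.0049],"delta_rot":[-0.01,0,0]},
  {"dp":[0,-0.0104,-0.0096],"delta_rot":[-0.02,0,0]},
  {"dp":[0,-0.0159,-0.0141],"delta_rot":[-0.03,0,0]},
  {"dp":[0,-0.0216,-0.0183],"delta_rot":[-0.04,0,0]},
  {"dp":[0,-0.0274,-0.0222],"delta_rot":[-0.05,0,0]},
  {"dp":[0,-0.0334,-0.0259],"delta_rot":[-0.06,0,0]},
  {"dp":[0,-0.0334,-0.0259],"delta_rot":[-0.06,0,0]},
  {"dp":[0,-0.0334,-0.0259],"delta_rot":[-0.06,0,0]},
])

```text
clock: 9.1
ee_pos: [508.3, -28.6, 116.5]
orientation: [1.884, 2.116, 0.442]
ft_force: [3.4, -1.6, -1.5]
width: 10.8
finger_force: 24.8
```

```bash
python3 -c "
from h import *
st(); lid()
arc2(.745,.413,[(.745+.01*k,.413+.005*k,0) for k in range(1,6)])"
```

```text
t 9.1 p [508.3 -28.6 116.5] z [ 0.399  0.046 -0.916] y [0.91  0.106 0.401] F [ 3.4 -1.6 -1.5] M [-0.27 -0.24 -0.16] w 10.8 24.8 j [ 0.69 -0.09 -0.64  2.25 -0.21  0.57  0.31]
lid angle 0.713 n 14154 z at hinge a=-59: 84.0 a range [-55.9  17.1]
handle a,b,z -46.0 0.4 132.9 R from hinge 76.1 theta from pos 0.737 tilt 0.413
0.755 dp [ 0.     -0.0013 -0.001 ] drx -0.0025
0.765 dp [ 0.     -0.0027 -0.002 ] drx -0.005
0.775 dp [ 0.     -0.0041 -0.003 ] drx -0.0075
0.785 dp [ 0.     -0.0055 -0.004 ] drx -0.01
0.795 dp [ 0.     -0.0068 -0.0049] drx -0.0125
```

Call:
arm_command([
  {"dp":[0,-0.0027,-0.002],"delta_rot":[-0.005,0,0]},
  {"dp":[0,-0.0055,-0.004],"delta_rot":[-0.01,0,0]},
  {"dp":[0,-0.0075,-0.0052],"delta_rot":[-0.0135,0,0]},
  {"dp":[0,-0.0075,-0.0052],"delta_rot":[-0.0135,0,0]},
  {"dp":[0,-0.0075,-0.0052],"delta_rot":[-0.0135,0,0]},
])

```text
clock: 9.57
ee_pos: [504.9, -29.0, 117.3]
orientation: [1.869, 2.099, 0.47]
ft_force: [4.5, -1.1, 4.6]
width: 10.7
finger_force: 25.1
```

```bash
python3 - <<'E'
from h import *
np.set_printoptions(precision=3,suppress=True)
st(); lid()
u=np.array([np.cos(.115),np.sin(.115)]); e=np.array([-u[1],u[0]])
def ransac(q,n=600):
    g=np.random.default_rng(0); best=None
    for _ in range(n):
        s=q[g.choice(len(q),3,replace=False)]; v=np.cross(s[1]-s[0],s[2]-s[0]); L=np.linalg.norm(v)
        if L<100: continue
        v/=L; k=abs((q-s[0])@v)<1.5
        if best is None or k.sum()>best.sum(): best=k
    p=q[best]; v=np.linalg.svd(p-p.mean(0),full_matrices=False)[2][2]; return v*np.sign(v[2]),best.sum(),len(q)
for cam,c0 in(('wrist',np.array([547.5,-24.3])),('top',np.array([543.6,-27.5]))):
    p=capture(cam); C=cloud(p).reshape(-1,3); a=(C[:,:2]-c0)@u; b=(C[:,:2]-c0)@e
    for lo,hi in((30,75),(-75,-30)):
        q=C[(a>-50)&(a<30)&(b>lo)&(b<hi)&(C[:,2]>70)&(C[:,2]<175)]
        if len(q)<100: print(cam,lo,len(q)); continue
        v,n,N=ransac(q); print(cam,lo,v,n,N,'angle',np.arccos(v[2]).round(3),'yaw',np.arctan2(-v[1],-v[0]).round(3))
    save(p,cam+'9.png')
E
```

```text
t 9.57 p [504.9 -29.  117.3] z [ 0.424  0.049 -0.904] y [0.898 0.105 0.427] F [ 4.5 -1.1  4.6] M [-0.1  -0.96 -0.12] w 10.7 25.1 j [ 0.68 -0.12 -0.63  2.28 -0.27  0.54  0.36]
lid angle 0.763 n 13767 z at hinge a=-59: 85.3 a range [-55.7  12.5]
handle a,b,z -50.0 0.4 133.6 R from hinge 76.1 theta from pos 0.79 tilt 0.441
wrist 30 [-0.689 -0.077  0.721] 14883 16057 angle 0.766 yaw 0.112
wrist -75 [-0.656 -0.173  0.734] 430 597 angle 0.746 yaw 0.258
top 30 [-0.683 -0.089  0.725] 523 895 angle 0.76 yaw 0.129
top -75 [-0.686 -0.083  0.723] 512 904 angle 0.763 yaw 0.121
```

View pics/top9.png

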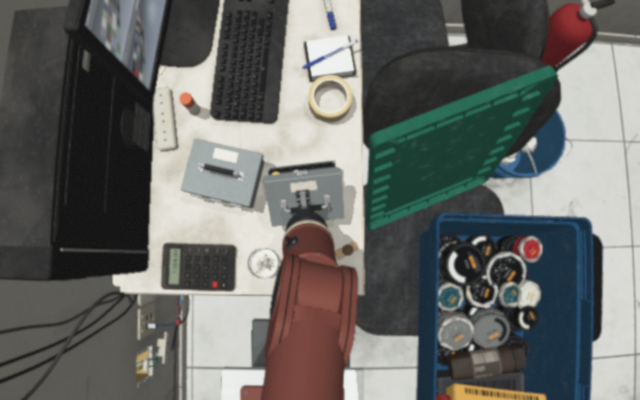

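Both cameras put the lid at 0.763 rad. The hand presses radially with about 5 N, so I'll ease it outward about 1.2 mm and go the last 0.022 rad.

```bash
python3 -c "
from h import *
arc2(.763,.441,[(.763,.441,.6),(.774,.445,1.2),(.785,.449,1.2)])"
```

```text
0.763 dp [ 0.      0.0008 -0.0012] drx 0.0
0.774 dp [ 0.      0.0001 -0.0036] drx -0.002
0.785 dp [ 0.     -0.0015 -0.0048] drx -0.004
```

Call:
arm_command([
  {"dp":[0,0.0008,-0.0012],"delta_rot":[0,0,0]},
  {"dp":[0,0.0001,-0.0036],"delta_rot":[-0.002,0,0]},
  {"dp":[0,-0.0015,-0.0048],"delta_rot":[-0.004,0,0]},
  {"dp":[0,-0.0015,-0.0048],"delta_rot":[-0.004,0,0]},
  {"dp":[0,-0.0015,-0.0048],"delta_rot":[-0.004,0,0]},
  {"dp":[0,-0.0015,-0.0048],"delta_rot":[-0.004,0,0]},
])

```text
clock: 10.22
ee_pos: [502.6, -29.3, 117.9]
orientation: [1.866, 2.096, 0.476]
ft_force: [2.9, -3.4, 1.9]
width: 11.1
finger_force: 24.9
```

```bash
python3 - <<'E'
from h import *
st(); lid()
a=dict(np.load('top1.npz')); p=capture('top'); q=p
for t in ['cash_box_a','handle_a','glue_stick','tape_roll','clip_tin','rubber_stamp','stapler_a','calculator']:
    print(t,[(np.round(d['box'],0),round(d['conf'],2)) for d in nets.spot_in(p,t)[:2]])
# box bodies: front (hinge) side edge of the right box, left box handle, before/after
for n,x in(('before',a),('after',p)):
    C=cloud(x); S=C[138:208,182:266].reshape(-1,3); h=S[(S[:,2]>93)&(S[:,2]<120)]; print(n,'left handle',h[:,:2].mean(0).round(1))
    # right box outer edge on -y side, above desk, rows by image
    L=C[195:225,262:350].reshape(-1,3); k=L[(L[:,2]>60)&(L[:,2]<82)&(L[:,0]<505)]; print(' hinge edge x',np.percentile(k[:,0],[1,5]).round(1),'y',np.percentile(k[:,1],[1,99]).round(1),len(k))
E
```

```text
t 10.22 p [502.6 -29.3 117.9] z [ 0.429  0.05  -0.902] y [0.896 0.104 0.432] F [ 2.9 -3.4  1.9] M [-0.45 -0.44 -0.19] w 11.1 24.9 j [ 0.68 -0.13 -0.62  2.28 -0.29  0.54  0.38]
lid angle 0.793 n 13409 z at hinge a=-59: 86.2 a range [-55.7   9.6]
handle a,b,z -52.4 0.4 134.1 R from hinge 76.4 theta from pos 0.822 tilt 0.447
cash_box_a [(array([268., 159., 346., 227.]), 0.82), (array([181., 139., 265., 207.]), 0.68)]
handle_a [(array([281., 197., 327., 215.]), 0.59), (array([201., 161., 243., 177.]), 0.58)]
glue_stick [(array([180.,  92., 201., 113.]), 0.76), (array([180., 139., 261., 212.]), 0.55)]
tape_roll [(array([310.,  73., 354., 125.]), 0.82), (array([265., 157., 347., 226.]), 0.19)]
clip_tin [(array([248., 249., 280., 276.]), 0.68)]
rubber_stamp [(array([337., 242., 357., 259.]), 0.59), (array([178., 139., 264., 207.]), 0.49)]
stapler_a []
calculator [(array([161., 243., 239., 291.]), 0.67)]
before left handle [580.2 149.2]
 hinge edge x [477.5 480.8] y [-106.8   43.5] 746
after left handle [580.3 149.3]
 hinge edge x [468.  468.2] y [-110.9   41. ] 181
```

Call:
arm_command([
  {"dp":[0,0.001,0],"delta_rot":[0,0,0]},
  {"dp":[0,0.001,0],"delta_rot":[0,0,0]},
  {"dp":[0,0.001,0],"delta_rot":[0,0,0]},
  {"dp":[0,0.001,0],"delta_rot":[0,0,0]},
  {"dp":[0,0.001,0],"delta_rot":[0,0,0]},
  {"dp":[0,0.001,0],"delta_rot":[0,0,0]},
  {"dp":[0,0.001,0],"delta_rot":[0,0,0]},
  {"dp":[0,0.001,0],"delta_rot":[0,0,0]},
])

```text
clock: 11.38
ee_pos: [502.9, -29.2, 117.9]
orientation: [1.866, 2.096, 0.476]
ft_force: [1.7, -4.2, -0.8]
width: 11.0
finger_force: 24.6
```

```bash
python3 -c "
from h import *
st(); lid(); p=capture('wrist'); save(p,'w10.png')"
```

```text
t 11.38 p [502.9 -29.2 117.9] z [ 0.429  0.05  -0.902] y [0.896 0.104 0.432] F [ 1.7 -4.2 -0.8] M [-0.82  0.01 -0.42] w 11.0 24.6 j [ 0.68 -0.13 -0.62  2.28 -0.28  0.54  0.37]
lid angle 0.79 n 13474 z at hinge a=-59: 86.1 a range [-55.6   9.9]
handle a,b,z -52.1 0.5 134.1 R from hinge 76.4 theta from pos 0.819 tilt 0.446
```

View pics/w10.png

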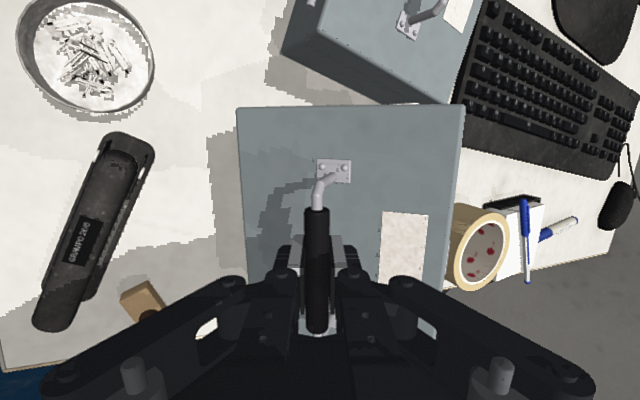

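The wrist view shows the raised lid, with the handle at (317,270) held between the pads. The lid is steady at 0.79 rad, forces are low, and the tin, stapler, stamp and tape roll are where they were. I'm handing the job in.

```bash
python3 -c "
from h import *
print(finish_job())"
```

```text
the job is handed in; nothing more can be done
None
```

The right-hand box is the unlocked one: its lid opened on the first try, so I did not try the left lid, and I handed the job in with the gripper holding the handle and the lid at about 45° (0.79 rad measured).

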